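# Set the guarded trim knob on the green valve

### The job

Swing up the hinged cover of the valve block with the green cover until it leans back open by itself, then turn the knob beneath it clockwise until its white pointer points at the wide green mark. Leave the cover propped open, and leave the valve block with the red cover alone.

Things in the scene. Friction and masses are not known exactly. Their poses are not given: they have to be found in the camera images.
- green_valve: Fixed cream block, 120 (x) x 116 (y) x 70 mm high, under a green hood-shaped cover; a twin has a red cover. Origin: centre of its underside; z up, front (-x) towards the robot. In its frame (mm), cover shut: the hood spans x -54 to 56, y -52 to 52, up to z 128; the steel lift bar, 10 thick, 80 long along y, arms at its ends, has its centre at (-102, 0, 108), 43 clear of the hood.
- green_cover (a joint): Angle of the green cover (rad): 0 shut, growing as the lift bar swings up and back, 2.0 fully open on its stop. Its hinge axis runs along the block's y through x 58, z 78 mm in the block's frame. The hinge is free, slightly damped, the cover weighs 150 g: let go below about 1.0 it falls shut, beyond 1.3 it falls open and leans on the stop.
- green_knob (a joint): Angle (rad) of the knob under the green cover, clockwise from above, 0 to 2.2; stays as left. Axis vertical through the block's x 0, y 0; 52 mm grey skirt up to z 80 mm, on it a grip bar 46 long, 14 wide, z 80 to 110. At 0 the bar lies along the block's x, its white pointer to the front (-x); at 1.3 it points at the wide green mark, near the block's +y.
- red_cover (a joint): Angle of the red cover of the twin block (rad): 0 shut. Leave it shut.
Mind the look-alikes: they are no part of the job. Leave any pink look-alike of the part that bears red_cover alone.

How it is judged:
On the way, in this order (a step that is already met when the one before it is completed fails the run):
1. the green cover leans open (value of joint green_cover above 1.7 rad), for 0.2 s.
2. with the cover open, the knob points at the green mark (value of joint green_cover above 1.7 rad and value of joint green_knob between 1.09 and 1.51 rad), for 0.2 s.
At the end, for the whole second after the job is handed in: The green cover leans open by itself (beyond 1.7 rad), the knob under it rests within 0.21 rad (12 degrees) of the green mark (1.3 rad), and the red cover is shut (below 0.15 rad) (all of step 2 and velocity of joint green_knob between -0.05 and 0.05 rad/s and value of joint red_cover below 0.15 rad); the robot touches nothing.
It fails at once if the red cover is lifted (value of joint red_cover above 0.2 rad).
It also fails if it takes over 51 s, if anything falls off the work surface, if the arm or the gripper's body presses on something with over 40 N, if the wrist force passes 120 N, or if a joint passes its speed limit or range.

### The arm

A 6-joint arm with a two-finger parallel gripper is mounted at the origin on the work surface. World frame = base frame: x ahead of the robot, y to its left, z up, the work surface at z = 0. Lengths are in m, angles in rad, forces in N, time in s.
With the tool pointing down it reaches from about 0.375 to 0.75 m from the base axis. Payload 9 kg.
Tool frame: the origin (TCP) lies at the very end of the fingers, on their centre line; the grasp point (between the pads) lies 19 mm behind it; z points along the fingers, y is the direction in which the jaws open and shut (so a half turn about z gives the same grasp; the last joint's range is limited). The gripper opens to 85 mm and grips with 20 to 120 N. Pads are 22 mm wide; open, the fingers measure 114 mm over their backs; the gripper's body (76 mm by 85 mm) begins 54 mm behind the grasp point. The pads swing forward as they close: fully open they stand 13 mm farther back than shut.
Start: joints at [0.944, 0.104, 0.097, 1.564, 0, 1.353], TCP at [0.239, 0.551, 0.231] pointing down, gripper open.
Joint ranges: [-2.99, 2.99], [-0.84, 1.86], [-1.1, 1.16], [-1.84, 2.11], [-1.51, 1.56], [-3.14, 3.14]. Speed limits (rad/s): [2.22, 2.22, 2.57, 3.14, 3.14, 3.14].

### API

Orientations are given as a unit quaternion [x, y, z, w].
In Python, from workcell import arm gives the robot as it stands.
- The arm moves only by the shell command python3 -m jog 'ROWS'. ROWS is JSON, a list of rows, each a list of 7 numbers: the turn, a rotation vector about the tool's x, y, z in rad, then the shift along the tool's x, y, z in cm, then the closure, from 0 (fully open) to 1 (shut). A call has 1 to 8 rows; each row shifts and turns the commanded pose from where the row before left it, along the tool's axes as they then stand; what a row does not reach is not made up. A row lasts 1/10 s, in which the tool goes at most 50 mm and 8.59 degrees, less where a joint would pass 70% of its speed; a pose out of reach is approached as far as the arm can. A call is refused whole if a number of a shift passes 5 or a number of a turn 0.15, either way. A call with a gripper value outside its range is refused whole. The fingers move at their own pace and stop on an object; the grip force is fixed at half the most. Time passes only in rows, so rows that do not move let the fingers close. It gives the time, the measured TCP pose, the force and the opening at its end, in the units of the state.
- arm.read_state(): the state, without advancing time (a new reading comes with each control period).
- arm.camera(name): name is "scene" or "top"; returns a dict with "img" (400x640x3 uint8, blue, green, red), "vertical_fov" (degrees; the focal length in pixels is half the picture's height over the tangent of half this angle, whatever the lens; pixels are square), "cx", "cy" (the principal point, pixels), "R" (3x3) and "t" (3): a world point X has camera coordinates R X + t. Camera axes: x right, y down, z forward; pixel columns grow to the right and rows downward; lengths in m; the calibration is good to about 2 mm. A picture is of the moment at which its call begins. There is no depth.
- arm.sign_off(): hands the job in, once; it reports no verdict.
The state is a dict: "time": time; "joints": joint angles; "joint_velocities": joint speeds; "joint_torque": joint torques, N m; "eef_pos": TCP position; "orientation": TCP orientation; "force": force on the tool from outside, world axes, zero at the start; "torque": the same for the moment, N m; "gripper_width": opening from 0.0 (shut) to 1.0 (fully open).
Only numpy, scipy, OpenCV 4.12 (cv2) and the standard library are available. Lean on these libraries where they do the work, as an engineer would, in place of code of your own. Each camera call takes 0.05 s, during which the arm holds its last target. There are 200 camera calls.

## Working session

There is one attempt and no reset: what is moved stays moved. The work goes in short steps, Python scripts to look and compute and a shell command to move; the robot and the scene stay as the last step left them, time stands still between calls to the robot, and variables do not carry over. Pictures are saved under pics/ and viewed, about 8 in all and at most 12, crops included, and the job is handed in when it is done.

```bash
mkdir -p pics; python3 - <<'E'
from workcell import arm
import cv2,pickle
d={}
for n in("scene","top"):
    c=arm.camera(n);d[n]=c;cv2.imwrite(f"pics/{n}0.png",c["img"])
    print(n,c["vertical_fov"],c["cx"],c["cy"],c["R"],c["t"])
pickle.dump(d,open("cam.pkl","wb"))
print(arm.read_state())
E
```

```text
scene 43.44192071881952 320.2867537824417 200.147811940996 [[ 0.59793879  0.8013026   0.01957937]
 [ 0.51569841 -0.36588885 -0.77471317]
 [-0.6136158   0.47332811 -0.63200961]] [-0.3086644  -0.17130694  1.53672371]
top 43.44389934522766 326.7411801704436 197.29316816603603 [[-0.01209962 -0.99977655 -0.01733372]
 [-0.99505928  0.01374727 -0.09832616]
 [ 0.09854248  0.01605837 -0.99500327]] [0.04721755 0.44329547 1.24009185]
{'time': 0.1, 'joints': array([ 9.44284689e-01,  1.04631504e-01,  9.65555187e-02,  1.56386504e+00,
       -8.03426848e-06,  1.35307902e+00]), 'joint_velocities': array([-7.07065070e-04, -1.88407054e-03,  1.21512018e-03, -6.85926209e-04,
       -9.05108836e-05, -1.51417168e-03]), 'joint_torque': array([ 7.95838743e-03, -5.58207178e+01,  5.04722285e+01,  1.28446877e-02,
       -1.81860983e-04, -5.68135874e-05]), 'eef_pos': array([0.23833692, 0.55032683, 0.23060947]), 'orientation': array([ 2.02976875e-01,  9.79183364e-01, -5.23757681e-04, -2.30821723e-04]), 'force': array([-0.33556372, -0.00127383,  0.25836424]), 'torque': array([-0.01817392,  0.02066103, -0.00607722]), 'gripper_width': 0.997387890578535}
```

View pics/scene0.png

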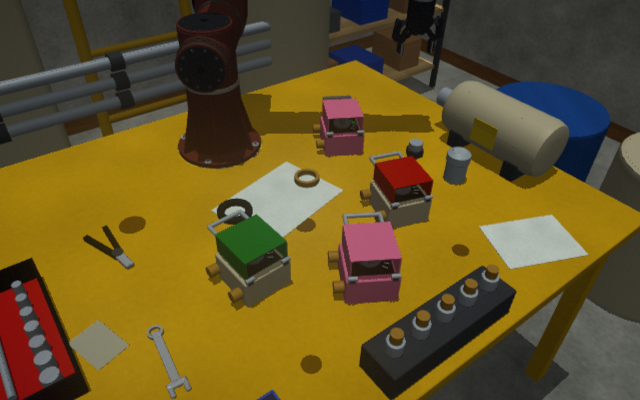

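View pics/top0.png

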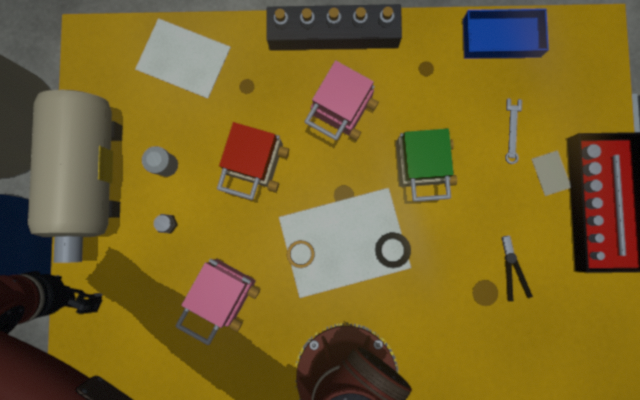

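Top view candidates: green hood at (428,155), red (250,152), pink (341,95) and (217,293). Only the one at (428,155) has a green cover, and in the scene view it is at (251,245). I'll confirm this in an enlarged crop.

```bash
python3 - <<'E'
import pickle,cv2,numpy as np
d=pickle.load(open("cam.pkl","rb"))
a=cv2.resize(d["top"]["img"][110:220,380:480],None,fx=4,fy=4,interpolation=2)
b=cv2.resize(d["scene"]["img"][195:305,200:300],None,fx=4,fy=4,interpolation=2)
cv2.imwrite("pics/crop.png",np.hstack([a,b]))
for n in d:
    im=d[n]["img"].astype(int);m=((im[...,1]>1.6*im[...,2])&(im[...,1]>1.5*im[...,0])&(im[...,1]>40)).astype('uint8')
    k,l,s,c=cv2.connectedComponentsWithStats(m);i=1+s[1:,4].argmax();print(n,s[i],c[i])
    p=np.argwhere(l==i)[:,::-1].astype(np.float32);print(cv2.boxPoints(cv2.minAreaRect(p)), cv2.approxPolyDP(cv2.convexHull(p.astype(np.int32)),3,True).squeeze().tolist())
E
```

```text
scene [ 216  215   70   50 1860] [250.1        238.75430108]
[[214.72641 234.70755]
 [266.17923 206.12265]
 [285.7547  241.35849]
 [234.30188 269.9434 ]] [[285, 241], [244, 264], [216, 234], [256, 215]]
top [ 404  129   49   49 2065] [428.19709443 153.47457627]
[[403.32837 132.2758 ]
 [448.37903 128.35835]
 [452.45032 175.17824]
 [407.39966 179.09569]] [[452, 174], [409, 177], [405, 133], [447, 129]]
```

View pics/crop.png

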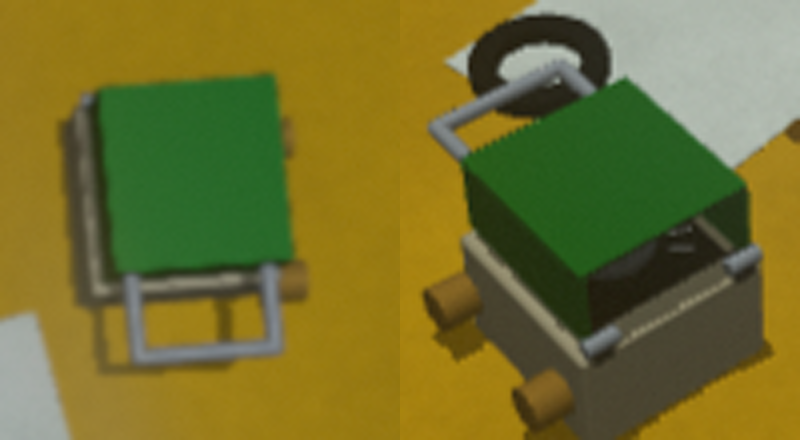

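Confirmed: the block with the green cover is the target, with its hood top at (404,132), (448,128), (453,174) and (409,178) in the top view. Next I'll fit the block pose.

```bash
cat > h.py <<'E'
import pickle,numpy as np
from scipy.optimize import least_squares
d=pickle.load(open("cam.pkl","rb"))
def proj(n,X):
    c=d[n];f=200/np.tan(np.radians(c["vertical_fov"]/2));p=X@np.array(c["R"]).T+c["t"]
    return p[:,:2]/p[:,2:]*f+[c["cx"],c["cy"]]
def W(q,P): # block mm -> world
    c,s=np.cos(q[2]),np.sin(q[2]);P=np.atleast_2d(P)/1000.
    return np.c_[q[0]+c*P[:,0]-s*P[:,1],q[1]+s*P[:,0]+c*P[:,1],P[:,2]]
E
python3 - <<'E'
from h import *
H=np.array([[56,52,128],[56,-52,128],[-54,-52,128],[-54,52,128],[-107,40,108],[-107,-40,108]],float)
top=np.array([[404.1,132.1],[448.1,128.1],[452.6,174.1],[408.4,177.6],[413.4,200],[450.8,197.5]])
# scene corners: far-right.. assign by projection
sc=np.array([[286.6,240.8],[244.6,263.4],[215.8,234.6],[256.6,214.6],[208.4,227],[240.3,211]])
best=None
import itertools
def r(q,o): return np.r_[(proj("top",W(q,H))-top).ravel(),(proj("scene",W(q,H))-sc[o]).ravel()]
for k in itertools.permutations(range(4)):
  for e in([4,5],[5,4]):
    o=list(k)+e;s=least_squares(r,[.55,-.2,0],args=(o,),loss='soft_l1')
    if best is None or s.cost<best[0].cost:best=(s,o)
s,o=best;print(s.x,s.cost,o);print(r(s.x,o).reshape(-1,2).round(1))
q=s.x;np.save("q.npy",q)
print("knob",W(q,[0,0,95]),"bar",W(q,[-102,0,108]))
E
```

```text
[ 0.53432449 -0.19615267  0.06231367] 6.644359961305449 [0, 1, 2, 3, 5, 4]
[[-0.6 -1.5]
 [ 0.1 -1. ]
 [ 0.3 -0.3]
 [-0.6 -0.3]
 [ 0.3  0.5]
 [-2.8  0.4]
 [ 0.5  0.2]
 [-0.1  1.1]
 [-0.9 -0.2]
 [-0.2 -0.8]
 [-1.2 -0.3]
 [-0.5 -1.2]]
knob [[ 0.53432449 -0.19615267  0.095     ]] bar [[ 0.43252246 -0.20250456  0.108     ]]
```

```bash
cat >> h.py <<'E'
from scipy.spatial.transform import Rotation as Ro
from workcell import arm
q=np.load("q.npy")
def Rt(tau,cw=0):
    z=np.array([np.sin(tau),0,-np.cos(tau)]);y=np.array([0,1.,0])
    return Ro.from_euler('z',q[2]-cw)*Ro.from_matrix(np.c_[np.cross(y,z),y,z])
def plan(*pts):  # (block mm pos, tau, cw): turn and shift in tool axes; shift in the axes before and after the turn
    s=arm.read_state();p=np.array(s["eef_pos"]);R=Ro.from_quat(s["orientation"])
    print("t",s["time"],"block",((Ro.from_euler('z',-q[2]).apply(p-[q[0],q[1],0]))*1000).round(1),"F",np.round(s["force"],1),"j",np.round(s["joints"],2))
    for P,tau,cw in pts:
        T=Rt(tau,cw);X=W(q,P)[0]
        print(P,"turn",(R.inv()*T).as_rotvec().round(3),"cm before",(R.inv().apply(X-p)*100).round(1),"after",(T.inv().apply(X-p)*100).round(1),"world",X.round(3));p=X;R=T
E
python3 -c "
from h import *
plan(([-85,440,240],0,0),([-170,0,230],0,0),([-170,0,230],.6,0))"
```

```text
t 0.1 block [-248.9  763.5  230.6] F [-0.3 -0.   0.3] j [ 0.94  0.1   0.1   1.56 -0.    1.35]
[-85, 440, 240] turn [-0.001 -0.    -0.471] cm before [-29.3 -21.4  -0.9] after [-16.4 -32.3  -0.9] world [0.422 0.238 0.24 ]
[-170, 0, 230] turn [0. 0. 0.] cm before [  8.5 -44.    1. ] after [  8.5 -44.    1. ] world [ 0.365 -0.207  0.23 ]
[-170, 0, 230] turn [ 0.  -0.6  0. ] cm before [0. 0. 0.] after [0. 0. 0.] world [ 0.365 -0.207  0.23 ]
```

```bash
python3 -m jog '[[0,0,-0.118,0,0,0,1],[0,0,-0.118,0,0,0,1],[0,0,-0.118,0,0,0,1],[0,0,-0.117,0,0,0,1]]'
python3 -m jog '[[0,0,0,-2,-4,-0.1,1],[0,0,0,-2.1,-4.1,-0.1,1],[0,0,0,-2.1,-4.1,-0.1,1],[0,0,0,-2.1,-4,-0.1,1],[0,0,0,-2.1,-4,-0.1,1],[0,0,0,-2,-4,-0.1,1],[0,0,0,-2,-4,-0.1,1],[0,0,0,-2,-4,-0.1,1]]'
python3 -m jog '[[0,0,0,0.5,-4.4,0,1],[0,0,0,0.5,-4.4,0,1],[0,0,0,0.5,-4.4,0,1],[0,0,0,0.5,-4.4,0,1],[0,0,0,0.5,-4.4,0,1],[0,0,0,1,-4.4,0,1],[0,0,0,1,-4.4,0,1],[0,0,0,1,-4.4,0,1]]'
python3 -c "
from h import *
plan(([-170,0,230],0,0),([-170,0,230],.6,0))"
```

```text
time: 0.5
eef_pos: [0.2384, 0.5504, 0.2308]
orientation: [-0.034, 0.999, -0.0, -0.0]
force: [-0.5, -0.3, -0.3]
gripper_width: 0.332
time: 1.3
eef_pos: [0.4227, 0.2377, 0.2391]
orientation: [-0.031, 1.0, 0.0, -0.0]
force: [0.1, 1.1, -0.4]
gripper_width: 0.0
time: 2.1
eef_pos: [0.3885, -0.117, 0.2392]
orientation: [-0.031, 1.0, -0.0, 0.0]
force: [1.6, -0.3, -0.2]
gripper_width: -0.0
t 2.1 block [-140.7   88.1  239.2] F [ 1.6 -0.3 -0.2] j [-0.62 -0.5  -0.42  1.65  0.   -0.68]
[-170, 0, 230] turn [-0.  0. -0.] cm before [ 2.9 -8.8  0.9] after [ 2.9 -8.8  0.9] world [ 0.365 -0.207  0.23 ]
[-170, 0, 230] turn [ 0.  -0.6  0. ] cm before [0. 0. 0.] after [0. 0. 0.] world [ 0.365 -0.207  0.23 ]
```

```bash
python3 -m jog '[[0,0,0,1.4,-4.4,0.3,1],[0,0,0,1.4,-4.4,0.3,1],[0,-0.14,0,0,0,0,1],[0,-0.14,0,0,0,0,1],[0,-0.14,0,0,0,0,1],[0,-0.14,0,0,0,0,1],[0,0,0,0,0,0,1]]'
python3 -c "
from h import *
plan(([-155,0,125],.6,0),([-108,0,75],.6,0))"
```

```text
time: 2.8
eef_pos: [0.3793, -0.2298, 0.237]
orientation: [-0.03, 0.962, 0.024, 0.27]
force: [-0.4, 0.0, 0.1]
gripper_width: 0.001
t 2.8 block [-156.9  -23.9  237. ] F [-0.4  0.   0.1] j [-1.24 -0.84 -0.72  1.57  0.54 -1.27]
[-155, 0, 125] turn [ 0.03  -0.052 -0.009] cm before [5.7 2.1 9.7] after [6.2 2.4 9.3] world [ 0.38  -0.206  0.125]
[-108, 0, 75] turn [0. 0. 0.] cm before [-1.1  0.   6.8] after [-1.1  0.   6.8] world [ 0.427 -0.203  0.075]
```

```bash
python3 -m jog '[[0,0,0,1.2,0,2.2,1],[0,0,0,1.2,0,2.2,1],[0,0,0,1.2,0.6,2.2,1],[0,0,0,1.2,0.6,2.2,1],[0,0,0,0,0.6,0,1],[0,0,0,0,0.6,0,1],[0,0,0,0,0,0,1]]'
python3 -c "
from h import *
plan(([-155,0,135],.52,0),([-118,0,72],.52,0),([-108,0,72],.52,0))"
```

```text
time: 3.5
eef_pos: [0.3942, -0.2193, 0.1432]
orientation: [-0.038, 0.963, 0.034, 0.263]
force: [-0.6, 0.5, 0.7]
gripper_width: -0.002
t 3.5 block [-141.3  -14.3  143.2] F [-0.6  0.5  0.7] j [-1.18 -0.84 -0.89  1.39  0.52 -1.22]
[-155, 0, 135] turn [0.054 0.015 0.002] cm before [1.6 1.4 0.1] after [1.6 1.4 0. ] world [ 0.38  -0.206  0.135]
[-118, 0, 72] turn [0. 0. 0.] cm before [-0.1  0.   7.3] after [-0.1  0.   7.3] world [ 0.417 -0.204  0.072]
[-108, 0, 72] turn [0. 0. 0.] cm before [-0.9 -0.   0.5] after [-0.9 -0.   0.5] world [ 0.427 -0.203  0.072]
```

```bash
python3 -m jog '[[0.02,0.08,0,0,0,0,1],[0.02,0.08,0,0,0,0,1],[0,0,0,0.3,0.7,0,1],[0,0,0,0.3,0.7,0,1],[0,0,0,0,0,2,1],[0,0,0,0,0,0,1]]'
python3 -c "
from h import *
plan(([-115,0,81],.39,0),([-115,0,81],.52,0))"
```

```text
time: 4.1
eef_pos: [0.394, -0.2037, 0.1195]
orientation: [-0.035, 0.982, 0.014, 0.186]
force: [-0.5, 0.7, -0.4]
gripper_width: 0.0
t 4.1 block [-140.5    1.2  119.5] F [-0.5  0.7 -0.4] j [-1.02 -0.81 -0.87  1.34  0.34 -1.07]
[-115, 0, 81] turn [ 0.017 -0.015  0.005] cm before [-1.  -0.2  4.5] after [-0.9 -0.1  4.5] world [ 0.42  -0.203  0.081]
[-115, 0, 81] turn [-0.   -0.13  0.  ] cm before [0. 0. 0.] after [0. 0. 0.] world [ 0.42  -0.203  0.081]
```

```bash
python3 -m jog '[[0,0,0,0,0,2.3,1],[0,0,0,0,0,2.3,1],[0,-0.1,0,-0.3,0,0.2,1],[0,-0.1,0,-0.3,0,0,1],[0,0,0,0,0,0,1]]'
python3 - <<'E'
from h import *
import cv2
plan(([-103,0,84],.58,0))
c=arm.camera("scene");cv2.imwrite("pics/s1.png",cv2.resize(c["img"][130:310,150:350],None,fx=3,fy=3,interpolation=2))
E
```

```text
time: 4.6
eef_pos: [0.4252, -0.2148, 0.0764]
orientation: [-0.034, 0.959, 0.024, 0.28]
force: [-0.3, -1.1, -0.9]
gripper_width: -0.001
t 4.6 block [-110.1  -11.8   76.4] F [-0.3 -1.1 -0.9] j [-1.11 -0.84 -1.02  1.18  0.53 -1.12]
[-103, 0, 84] turn [ 0.032 -0.011 -0.001] cm before [-1.   1.2 -0.2] after [-1.   1.2 -0.3] world [ 0.432 -0.203  0.084]
```

View pics/s1.png

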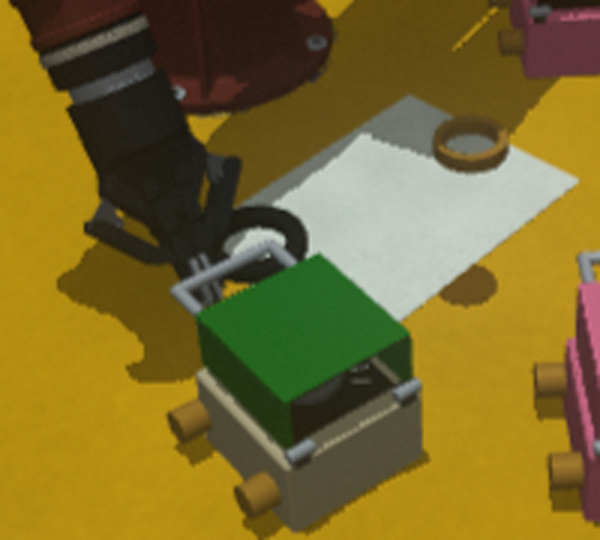

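```bash
python3 - <<'E'
from h import *
s=arm.read_state();p=(Ro.from_euler('z',-q[2]).apply(s["eef_pos"]-np.array([q[0],q[1],0])))*1000
R=Ro.from_euler('z',-q[2])*Ro.from_quat(s["orientation"]);print(R.as_matrix().round(2).tolist())
th=np.arctan2(30,-160)
for a in np.arange(0,1.75,.12):
    P=np.array([58+163*np.cos(th-a)-2,0 if a>.1 else -6,78+163*np.sin(th-a)-23]);print(a.round(2),P.round(),(R.inv().apply(P-p)/10).round(1));p=P
E
```

```text
[[-0.84, -0.02, 0.54], [0.0, 1.0, 0.03], [-0.54, 0.03, -0.84]]
0.0 [-104.   -6.   85.] [-0.9  0.6 -0.3]
0.12 [-99.   0. 104.] [-1.4  0.6 -1.3]
0.24 [-92.   0. 122.] [-1.6  0.  -1.2]
0.36 [-83.   0. 140.] [-1.7  0.  -1. ]
0.48 [-72.   0. 156.] [-1.8  0.  -0.8]
0.6 [-59.   0. 170.] [-1.9  0.  -0.5]
0.72 [-45.   0. 183.] [-1.9  0.  -0.3]
0.84 [-29.   0. 194.] [-2.   0.  -0.1]
0.96 [-11.   0. 203.] [-1.9 -0.   0.2]
1.08 [  7.   0. 210.] [-1.9 -0.   0.4]
1.2 [ 26.   0. 215.] [-1.9 -0.   0.6]
1.32 [ 45.   0. 218.] [-1.8 -0.   0.8]
1.44 [ 65.   0. 218.] [-1.7 -0.   1. ]
1.56 [ 84.   0. 216.] [-1.5 -0.   1.2]
1.68 [103.   0. 211.] [-1.4 -0.   1.4]
```

```bash
python3 -m jog '[[0,0,0,-0.9,0,-0.3,1],[0,0,0,-1.4,0.6,-1.3,1],[0,0,0,-1.6,0.6,-1.2,1],[0,0,0,-1.7,0,-1.0,1],[0,0,0,-1.8,0,-0.8,1],[0,0,0,0,0,0,1]]'
python3 - <<'E'
from h import *
import cv2
plan(([-72,0,156],.57,0))
c=arm.camera("scene");cv2.imwrite("pics/s2.png",cv2.resize(c["img"][130:310,150:350],None,fx=3,fy=3,interpolation=2))
E
```

```text
time: 5.25
eef_pos: [0.4656, -0.2023, 0.1606]
orientation: [-0.037, 0.959, 0.022, 0.28]
force: [-0.6, -0.7, 0.9]
gripper_width: 0.003
t 5.25 block [-69.   -1.8 160.6] F [-0.6 -0.7  0.9] j [-0.98 -0.79 -0.84  1.23  0.5  -0.99]
[-72, 0, 156] turn [ 0.03  -0.001  0.007] cm before [0.5 0.2 0.2] after [0.5 0.2 0.2] world [ 0.462 -0.201  0.156]
```

View pics/s2.png

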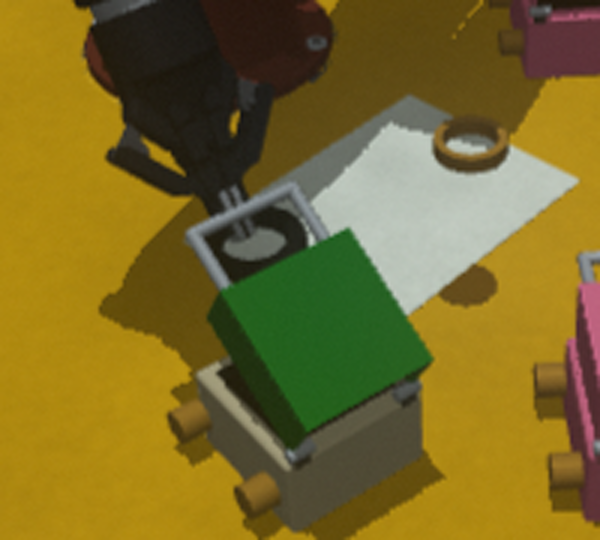

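The cover is up by about 0.45 rad, with the lift bar resting across the fingers at crop (245,205). I'll continue along the arc.

```bash
python3 -m jog '[[0,0,0,-1.6,0.1,-0.3,1],[0,0,0,-1.9,0.1,-0.3,1],[0,0,0,-2.0,0,-0.1,1],[0,0,0,-1.9,0,0.2,1],[0,0,0,-1.9,0,0.4,1],[0,0,0,-1.9,0,0.6,1],[0,0,0,-1.8,0,0.8,1],[0,0,0,0,0,0,1]]'
python3 -m jog '[[0,0,0,-1.5,0,0.9,1],[0,0,0,-1.2,0,0.9,1],[0,0,0,0,0,0,1],[0,0,0,0,0,0,1],[0,0,0,0,0,0,1],[0,0,0,0,0,0,1]]'
python3 - <<'E'
from h import *
import cv2
plan(([0,0,220],.57,0))
c=arm.camera("scene");cv2.imwrite("pics/s3.png",cv2.resize(c["img"][110:310,150:350],None,fx=3,fy=3,interpolation=2))
E
```

```text
time: 6.1
eef_pos: [0.5807, -0.1913, 0.2147]
orientation: [-0.036, 0.959, 0.024, 0.278]
force: [-1.1, -0.5, -0.2]
gripper_width: -0.0
time: 6.7
eef_pos: [0.6116, -0.1897, 0.2141]
orientation: [-0.035, 0.959, 0.024, 0.279]
force: [0.9, -0.4, 0.1]
gripper_width: -0.0
t 6.7 block [ 77.6   1.6 214.1] F [ 0.9 -0.4  0.1] j [-0.7  -0.39 -0.49  1.06  0.4  -0.69]
[0, 0, 220] turn [ 0.032 -0.004  0.002] cm before [ 6.2 -0.  -4.7] after [ 6.2 -0.2 -4.7] world [ 0.534 -0.196  0.22 ]
```

View pics/s3.png

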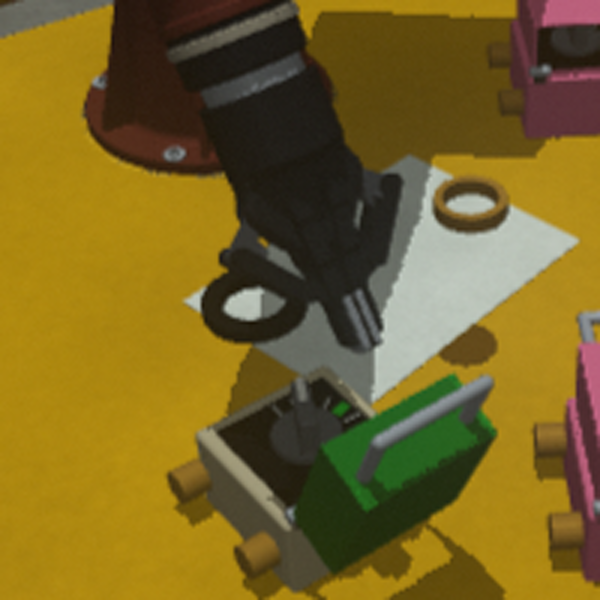

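Cover leaning open; the knob's white pointer faces the front at crop (300,385) and the green mark is at (343,408).

```bash
python3 -m jog '[[0,0,0,3.1,0,-2.4,0.45],[0,0,0,3.1,0,-2.3,0.45],[0.02,0.143,0,0,0,0,0.45],[0.01,0.143,0,0,0,0,0.45],[0,0.143,0,0,0,0,0.45],[0,0.143,0,0,0,0,0.45],[0,0,0,0,0,0,0.45]]'
python3 - <<'E'
from h import *
plan(([0,0,130],0,0),([0,0,88],0,0))
E
```

```text
time: 7.45
eef_pos: [0.5359, -0.1958, 0.2158]
orientation: [-0.035, 0.999, 0.002, -0.001]
force: [-0.3, 1.1, -0.7]
gripper_width: 0.552
t 7.45 block [  1.5   0.3 215.8] F [-0.3  1.1 -0.7] j [-0.58  0.02 -0.02  1.54  0.   -0.65]
[0, 0, 130] turn [ 0.005 -0.002  0.007] cm before [ 0.1 -0.1  8.6] after [ 0.2 -0.   8.6] world [ 0.534 -0.196  0.13 ]
[0, 0, 88] turn [0. 0. 0.] cm before [0.  0.  4.2] after [0.  0.  4.2] world [ 0.534 -0.196  0.088]
```

```bash
python3 -m jog '[[0,0,0,0.1,0,4,0.45],[0,0,0,0,0,4,0.45],[0,0,0,0,0,2.4,0.45],[0,0,0,0,0,2.3,0.45],[0,0,0,0,0,0,0.45]]'
python3 - <<'E'
from h import *
import cv2
plan(([0,0,88],0,0))
a=arm.camera("scene")["img"][170:310,190:310];b=arm.camera("top")["img"][90:230,370:490]
cv2.imwrite("pics/s4.png",cv2.resize(np.hstack([a,b]),None,fx=3.3,fy=3.3,interpolation=2))
E
```

```text
time: 7.95
eef_pos: [0.5326, -0.1948, 0.0909]
orientation: [-0.034, 0.999, 0.002, 0.003]
force: [-0.5, -0.1, 0.4]
gripper_width: 0.549
t 7.95 block [-1.6  1.5 90.9] F [-0.5 -0.1  0.4] j [-0.58  0.02 -0.24  1.3   0.01 -0.65]
[0, 0, 88] turn [0.003 0.006 0.005] cm before [-0.2 -0.1  0.3] after [-0.2 -0.1  0.3] world [ 0.534 -0.196  0.088]
```

View pics/s4.png

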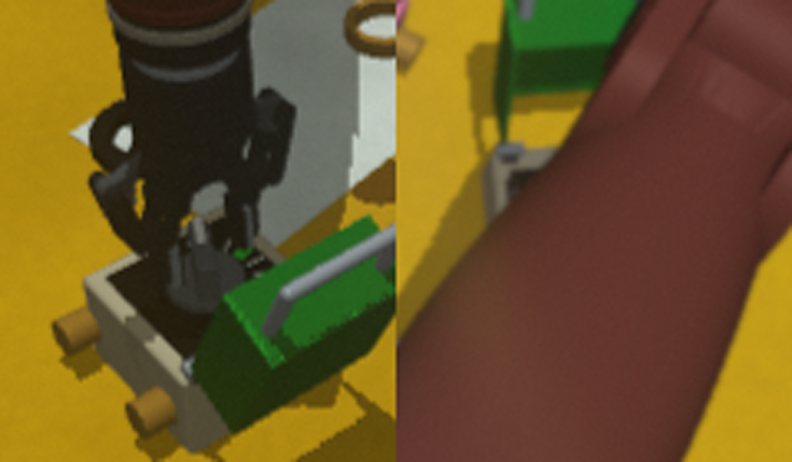

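The open fingers straddle the knob's grip bar at (200,240), one on each side. Next I'll nudge into place, close and check the force.

```bash
python3 -m jog '[[0,0,0,-0.2,-0.1,0.2,0.7],[0,0,0,0,0,0,1],[0,0,0,0,0,0,1],[0,0,0,0,0,0,1]]'; python3 -m jog '[[0,0,0.13,0,0,0,1],[0,0,0.13,0,0,0,1],[0,0,0.13,0,0,0,1],[0,0,0,0,0,0,1]]'
```

```text
time: 8.45
eef_pos: [0.5377, -0.1963, 0.0932]
orientation: [-0.034, 0.999, 0.0, 0.005]
force: [-2.3, 4.3, 8.2]
gripper_width: 0.144
time: 8.85
eef_pos: [0.5373, -0.1984, 0.0932]
orientation: [0.163, 0.987, -0.001, 0.005]
force: [-3.7, -3.8, 5.2]
gripper_width: 0.144
```

```bash
python3 -m jog '[[0,0,0.13,0,0,0,1],[0,0,0.13,0,0,0,1],[0,0,0.13,0,0,0,1],[0,0,0.13,0,0,0,1],[0,0,0.13,0,0,0,1],[0,0,0.13,0,0,0,1],[0,0,0.13,0,0,0,1],[0,0,0,0,0,0,1]]'; python3 -c "
from h import *
plan(([0,0,93],0,1.3))"
```

```text
time: 9.65
eef_pos: [0.5341, -0.2015, 0.0933]
orientation: [0.581, 0.814, -0.003, 0.003]
force: [-21.8, -19.1, 11.5]
gripper_width: 0.146
t 9.65 block [-0.5 -5.3 93.3] F [-21.8 -19.1  11.5] j [-0.59  0.03 -0.23  1.3  -0.01  0.65]
[0, 0, 93] turn [-0.001  0.009 -0.002] cm before [0.5 0.2 0. ] after [0.5 0.2 0. ] world [ 0.534 -0.196  0.093]
```

```bash
python3 -m jog '[[0,0,0,0,0,0,0.6],[0,0,0,0,0,0,0.6],[0,0,0,0,0,0,0.6],[0,0,0,0,0,-3,0.6],[0,0,0,0,0,-4.5,0.6],[0,0,0,0,0,-4.5,0.6],[0,0,0,1,0,-3,0.6]]'
python3 -m jog '[[0,0,0,3,3,-1,0.6],[0,0,0,3,3,-1,0.6],[0,0,0,3,3,0,0.6],[0,0,0,3,3,0,0.6],[0,0,0,3,3,0,0.6],[0,0,0,0,0,0,0.6]]'
python3 - <<'E'
from h import *
import cv2
plan()
a=arm.camera("scene")["img"][195:295,210:310];b=arm.camera("top")["img"][90:190,380:480]
cv2.imwrite("pics/s5.png",cv2.resize(np.hstack([a,b]),None,fx=4,fy=4,interpolation=2))
E
```

```text
time: 10.35
eef_pos: [0.5333, -0.188, 0.2449]
orientation: [0.578, 0.816, 0.003, 0.005]
force: [0.5, -0.2, -0.0]
gripper_width: 0.396
time: 10.95
eef_pos: [0.625, 0.0088, 0.2619]
orientation: [0.576, 0.818, 0.003, 0.003]
force: [-0.2, -0.7, -0.3]
gripper_width: 0.402
t 10.95 block [103.3 198.9 261.9] F [-0.2 -0.7 -0.3] j [-0.2   0.18  0.24  1.62  0.    1.03]
```

View pics/s5.png

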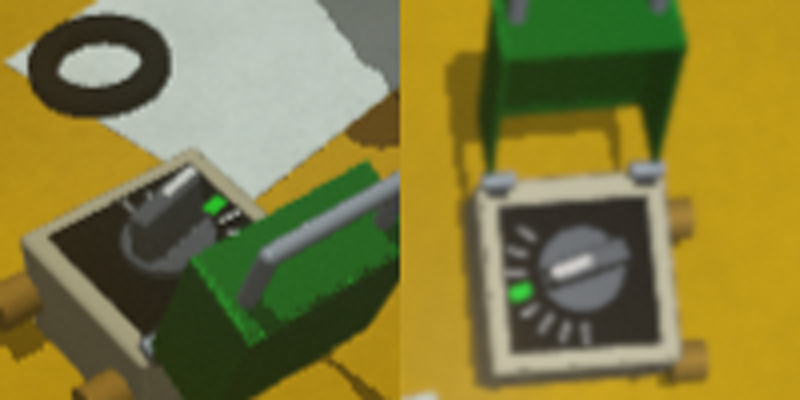

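The cover leans open. In the top crop the white pointer runs from (590,260) to (553,275), toward the green mark at (520,292). That puts the knob at about 1.25–1.35 rad. The arm is clear.

```bash
python3 -c "
from workcell import arm
print(arm.sign_off())"
```

```text
the job is handed in; nothing more can be done
None
```

I opened the green cover and turned its knob to the green mark, then handed the job in at about 11 s of the 51 s allowed. The sign-off reports no verdict.

- **Cover:** I hooked the shut fingers under the lift bar and swung it over along its arc. The last pictures show it leaning open by itself.
- **Knob:** I gripped it from above and turned it clockwise by 1.3 rad. In the last top view the pointer reads about 1.25–1.35 rad against the 1.3 rad target.
- **Forces:** Towards the end of the turn, the gripper sat about 5 mm off the knob axis along the grip bar. The side force reached about 29 N there. That is under the 120 N wrist limit, and it was gone once I released.
- **Red block:** I never went near the red-covered block, but I did not take a separate last picture of its cover.
- **Arm:** It finished clear of everything, with no contact force on the tool.

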